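# Put the coating-test tools back in their holders

### The arm

A 6-joint arm with a two-finger parallel gripper is mounted at the origin on the work surface. World frame = base frame: x ahead of the robot, y to its left, z up, the work surface at z = 0. Lengths are in m, angles in rad, forces in N, time in s.
With the tool pointing down it reaches from about 0.35 to 0.875 m from the base axis. Payload 15.5 kg.
Tool frame: the origin (TCP) lies between the finger pads; the fingertips stand 22 mm ahead of it and the grasp point (between the pads) lies 3 mm ahead of it; z points along the fingers, y is the line along which they close (so a half turn about z gives the same grasp; the last joint's range is limited). The gripper opens to 85 mm and grips with 20 to 120 N. Pads are 22 mm wide; open, the fingers measure 114 mm over their backs; the gripper's body (76 mm by 85 mm) begins 54 mm behind the grasp point. The pads swing forward as they close: fully open they stand 13 mm farther back than shut.
Start: joints at [1.204, 0.494, 1.345, -0, 1.302, -0.096], TCP at [0.167, 0.602, 0.253] pointing down, gripper open.
Joint ranges: [-2.91, 2.91], [-0.82, 2.16], [0.22, 2.67], [-1.22, 4.37], [0.12, 2.79], [-3.08, 3.08]. Speed limits (rad/s): [1.89, 1.89, 2.57, 3.01, 3.01, 3.01].

### API

Orientations are given as [roll, pitch, yaw] about the fixed x, y, z axes, in that order (R = Rz(yaw) Ry(pitch) Rx(roll)).
In Python, from plant import get_obs, optics, workorder gives the robot as it stands. The module is installed in compiled form; this text tells all that it offers.
- The arm moves only by the tool step_arm, never from a script. Its argument "series" is a list of rows, each a list of 2 entries, a list of its own where there are three numbers: the shift along the tool's x, y, z in mm, then the turn, a rotation vector about the tool's x, y, z in degrees. A call has exactly 8 rows; each row is the pose to reach, as a shift and turn from the pose commanded when the call began, along the tool's axes at that moment; what a row does not reach only later rows make up. A row lasts 1/12 s, in which the tool goes at most 41.7 mm and 7.16 degrees, less where a joint would pass 70% of its speed; a pose out of reach is approached as far as the arm can. A call with a gripper value outside its range is refused whole. "jaw" is the finger opening in mm, from 0 to 85.4, set as the call begins (left out, the last holds). The fingers move at their own pace and stop on an object; the grip force is fixed at half the most. Time passes only in rows, so rows that repeat a pose let the fingers close, or fill a call up. It gives the time, the measured TCP pose, the force, the opening and the grip force at its end, in the units of the state.
- get_obs(): the state, without advancing time (a new reading comes with each control period).
- optics.snapshot(name): name is "scene" or "top" or "wrist"; returns a dict with "color" (480x640x3 uint8, red, green, blue), "fovy" (degrees; the focal length in pixels is half the picture's height over the tangent of half this angle, whatever the lens; pixels are square), "cx", "cy" (the principal point, pixels), "extrinsics" (4x4, takes a point from world to camera coordinates). Camera axes: x right, y up, looking along -z (the intrinsics and any distortion apply to the point x, -y, -z); pixel columns grow to the right and rows downward; lengths in m; the calibration is good to about 2 mm. A picture is of the moment at which its call begins. There is no depth.
- workorder.job_done(): hands the job in; it is judged then, once.
The state is a dict: "time": time; "qpos": joint angles; "qd": joint speeds; "effort": joint torques, N m; "tool_pos": TCP position; "tcp_rot": TCP orientation; "ft_force": force on the tool from outside, world axes, zero at the start; "torque": the same for the moment, N m; "width": opening from 0.0 (shut) to 1.0 (fully open); "gripper_force": force on a finger pad.
Only numpy, scipy, OpenCV 4.12 (cv2) and the standard library are available. Lean on these libraries where they do the work, as an engineer would, in place of code of your own. Each camera call takes 0.05 s, during which the arm holds its last target. There are 200 camera calls.

### The job

Tidy the paint-test bench: set each of the four metal tools upright, fully home in the holder made for it - the large stepped die in the large round nest, the small stepped die in the small round nest, the bar-shaped film applicator in the long nest, and the tall tube down the bore of the square block until its black ring mark is level with the block's top. Do not knock over the two small sample jars standing among them, and let go of everything.

Things in the scene. Friction and masses are not known exactly. Their poses are not given: they have to be found in the camera images.
- large_die: Large drawing die: steel, upright, round. Flange 64 mm diameter and 14 mm high at the bottom, above it a neck 46 mm in diameter up to the top at 50 mm; a dished hole in the top. Loose, about 0.5 kg. Origin at the centre of the underside, z up along its axis.
- small_die: Small drawing die: same shape, steel. Flange 44 mm diameter and 14 mm high at the bottom, above it a neck 30 mm in diameter up to the top at 46 mm. Loose, about 0.22 kg. Origin at the centre of the underside, z up along its axis.
- applicator: Film applicator: a steel bar 90 mm long (its x), standing on edge, 40 mm high (z). Between two end plates (each 12 mm long, 28 mm wide, full height) runs a 66 mm long blade 24 mm thick (its y), with its underside 4 mm above the bar's foot. Loose, about 0.4 kg. Origin at the centre of the underside; either way round is the same.
- sleeve: Guide sleeve: an upright aluminium tube 30 mm outside, 20 mm inside diameter, 100 mm tall, with a black ring mark centred 40 mm above its foot. Loose, about 0.16 kg. Origin at the centre of the foot, z up along its axis.
- large_nest: Large round nest, black, fixed to the bench: outside 86 mm diameter, rim top 10 mm above the bench, round recess 78 mm in diameter with its grey floor 3 mm above the bench. Origin at the centre of its underside, on the bench.
- small_nest: Small round nest, black, fixed: outside 66 mm diameter, rim top 10 mm above the bench, round recess 58 mm in diameter with its grey floor 3 mm above the bench. Origin at the centre of its underside, on the bench.
- long_nest: Long rectangular nest, black, fixed: outside 112 mm (its x) by 50 mm (its y), rim top 10 mm above the bench, recess 104 by 42 mm with its grey floor 4 mm above the bench. Origin at the centre of its underside, on the bench.
- bore_block: Square grey block, fixed: 70 by 70 mm, 45 mm high, with one round upright bore in the middle of the top, 37 mm in diameter with a chamfered mouth, 40 mm deep (flat bottom 5 mm above the bench). Origin at the centre of its underside, on the bench.
- jar1: Sample jar, amber glass with white cap, 36 mm diameter, 60 mm tall, loose, 0.13 kg, standing among the tools; not to be knocked over. Origin at the centre of its underside.
- jar2: Second sample jar, just like the first.

How it is judged:
By the outcome, as a careful person would: the job done as asked, in the order asked, and still so for the second after the job is handed in, with the robot touching nothing.
It also fails if it takes over 120 s, if anything falls off the work surface, if the arm or the gripper's body presses on something with over 40 N, if the wrist force passes 120 N, or if a joint passes its speed limit or range.

## Working session

There is one attempt and no reset: what is moved stays moved. The work goes in short steps, Python scripts to look and compute and a tool call to move; the robot and the scene stay as the last step left them, time stands still between calls to the robot, and variables do not carry over. Pictures are saved under pics/ and viewed, at most 14 in all, crops included, and the job is handed in when it is done.

Besides the shell and the picture viewer there is one more tool, called after ">>>" by a JSON object that holds its "name" and its "arguments". step_arm: Moves the arm, as the interface text tells. Its arguments: {"type":"object","properties":{"series":{"type":"array"},"jaw":{"type":"number"}},"required":["series"]}

```bash
mkdir -p pics; python3 - <<'E'
from plant import get_obs, optics
import cv2,pickle,numpy as np
print(get_obs())
for n in("scene","top","wrist"):
    s=optics.snapshot(n); pickle.dump(s,open(f"{n}0.pkl","wb"))
    print(n,{k:v for k,v in s.items() if k!="color"})
    cv2.imwrite(f"pics/{n}0.png",s["color"][:,:,::-1])
E
```

```text
{'time': 0.0, 'qpos': array([ 1.20448742e+00,  4.94184454e-01,  1.34611852e+00,  1.45541322e-05,
        1.30246381e+00, -9.55076772e-02]), 'qd': array([ 0.00152139,  0.00140256,  0.0013373 ,  0.00152054,  0.00150052,
       -0.00178149]), 'effort': array([-5.66697941e-03, -8.82146001e+01, -3.83853722e+01, -5.29888421e-04,
        9.89066582e-03, -3.21606524e-05]), 'tool_pos': array([0.16707374, 0.60192856, 0.25270371]), 'tcp_rot': array([-3.14042522e+00, -1.25932430e-04,  2.87078748e+00]), 'ft_force': array([-0.5891859 ,  0.46919169,  1.14164878]), 'torque': array([ 0.01770077,  0.00787051, -0.01913266]), 'gripper_force': 0.0, 'width': 0.9993744806934266}
scene {'fovy': 57.87512197587947, 'cx': 322.6694743776869, 'cy': 236.27563904729627, 'extrinsics': array([[ 0.83152367,  0.55538624, -0.01070103, -0.45905108],
       [-0.46189614,  0.70199512,  0.54208376,  0.22351677],
       [ 0.30857792, -0.44581271,  0.84025632, -0.96593273],
       [ 0.        ,  0.        ,  0.        ,  1.        ]])}
top {'fovy': 51.19720166581632, 'cx': 320.5144861415098, 'cy': 243.58995142148737, 'extrinsics': array([[-0.01850249, -0.99979197,  0.00858379,  0.01485146],
       [ 0.9958431 , -0.01766224,  0.08935639, -0.52072866],
       [-0.0891862 ,  0.01020143,  0.99596273, -1.08372831],
       [ 0.        ,  0.        ,  0.        ,  1.        ]])}
wrist {'fovy': 60.93345602950083, 'cx': 315.63346978292725, 'cy': 239.90061970897818, 'extrinsics': array([[ 2.67622946e-01,  9.63523251e-01, -9.50600579e-04,
        -6.23120070e-01],
       [-9.10508287e-01,  2.52574806e-01, -3.27384525e-01,
         4.36020758e-02],
       [-3.15202504e-01,  8.84811409e-02,  9.44890718e-01,
        -3.82005188e-01],
       [ 0.00000000e+00,  0.00000000e+00,  0.00000000e+00,
         1.00000000e+00]])}
```

View pics/top0.png

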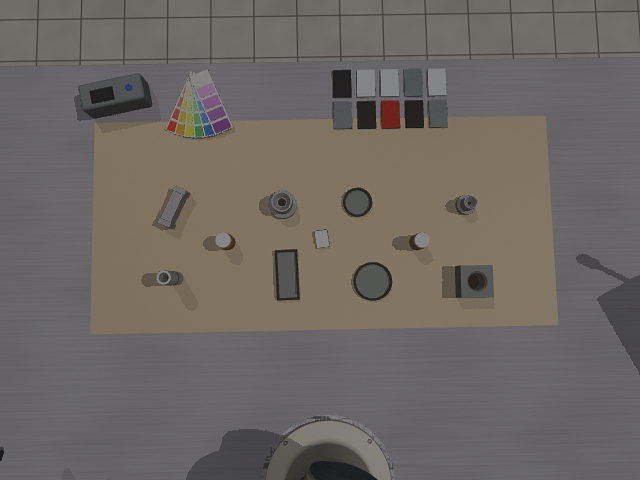

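View pics/scene0.png

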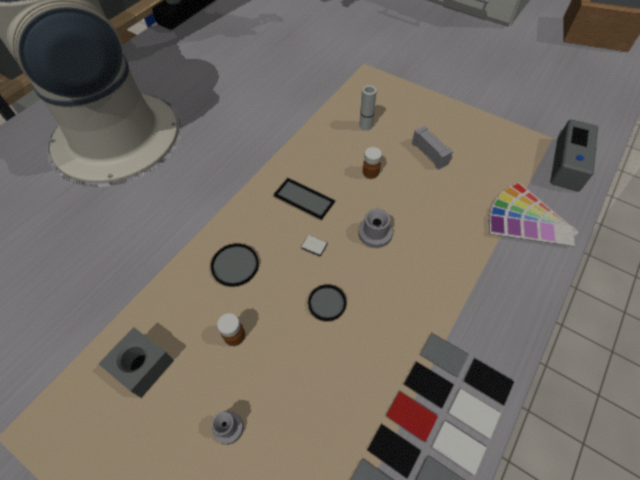

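The top view shows the applicator at (172,207), the sleeve at (168,278), the large die at (283,204) and the small die at (466,204). The jars are at (224,241) and (420,241), the long nest at (287,275), the small nest at (357,202), the large nest at (372,281) and the block at (475,281). Everything looks upright.

```bash
cat > h.py <<'E'
import numpy as np,cv2,pickle
def ray(s,u,v):
    f=240/np.tan(np.radians(s["fovy"]/2)); E=s["extrinsics"]; R=E[:3,:3]; c=-R.T@E[:3,3]
    return c, R.T@np.array([(u-s["cx"])/f,-(v-s["cy"])/f,-1])
def onz(s,u,v,z):
    c,d=ray(s,u,v); return (c+d*(z-c[2])/d[2])[:2]
def proj(s,p):
    f=240/np.tan(np.radians(s["fovy"]/2)); E=s["extrinsics"]; q=E[:3,:3]@np.array(p)+E[:3,3]
    return s["cx"]+f*q[0]/-q[2], s["cy"]-f*q[1]/-q[2]
E
python3 - <<'E'
from h import *
s=pickle.load(open("top0.pkl","rb")); im=s["color"][:,:,::-1].copy()
for n,x in(("a",145),("b",325)):
    cv2.imwrite(f"pics/{n}.png",cv2.resize(im[180:310,x:x+185],None,fx=4,fy=4,interpolation=cv2.INTER_CUBIC))
# non-tan blobs on the tan sheet
hsv=cv2.cvtColor(im,cv2.COLOR_BGR2HSV)
m=((hsv[...,1]<55)|(hsv[...,2]<45)).astype(np.uint8)*255
m[:140]=0;m[315:]=0;m[:,:110]=0;m[:,530:]=0
for c in cv2.findContours(m,cv2.RETR_EXTERNAL,cv2.CHAIN_APPROX_NONE)[0]:
    if cv2.contourArea(c)<60: continue
    (a,b),w,an=r=cv2.minAreaRect(c)
    print(np.round([a,b,*w,an],1), onz(s,a,b,.01).round(4), onz(s,a,b,.045).round(4))
print(hsv[150,300],hsv[280,372])
E
```

```text
[169.5 277.   14.   27.   90. ] [0.4537 0.3415] [0.4527 0.3313]
[474. 281.  32.  38.  90.] [ 0.4324 -0.335 ] [ 0.4321 -0.324 ]
[372.5 281.   37.   38.    0. ] [ 0.4366 -0.1087] [ 0.4361 -0.1048]
[286.4 274.4  50.5  22.8  86.9] [0.4547 0.0823] [0.4537 0.0802]
[421.5 239.5  15.   15.   90. ] [ 0.5273 -0.2213] [ 0.524  -0.2138]
[222.6 239.7  15.2  15.7  63.4] [0.5347 0.2238] [0.5312 0.2173]
[321.7 238.5  17.6  13.2  80.5] [0.5336 0.0023] [0.5301 0.0028]
[466.  204.5  19.   22.   90. ] [ 0.6049 -0.3248] [ 0.5991 -0.3141]
[282. 204.  28.  28.  90.] [0.6131 0.0903] [0.6071 0.088 ]
[356.8 201.8  27.6  28.3  45. ] [ 0.6153 -0.0782] [ 0.6093 -0.0752]
[173.8 207.   18.   41.5  24.4] [0.6104 0.3332] [0.6045 0.3233]
[ 19  64 128] [60  6 86]
```

View pics/a.png

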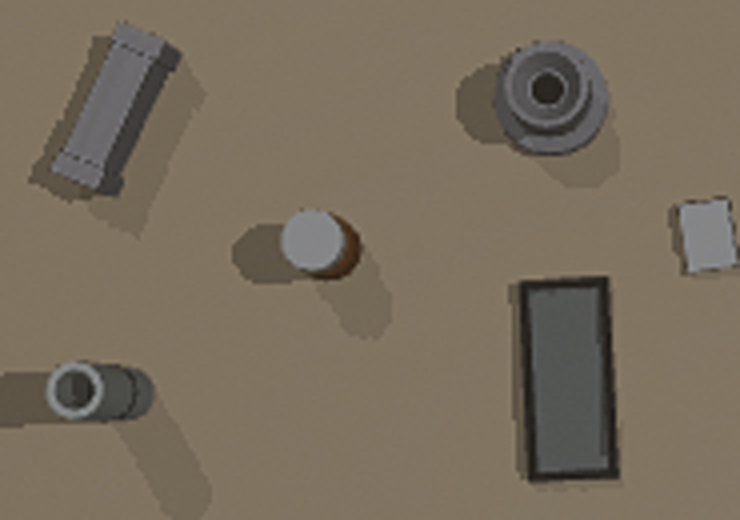

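View pics/b.png

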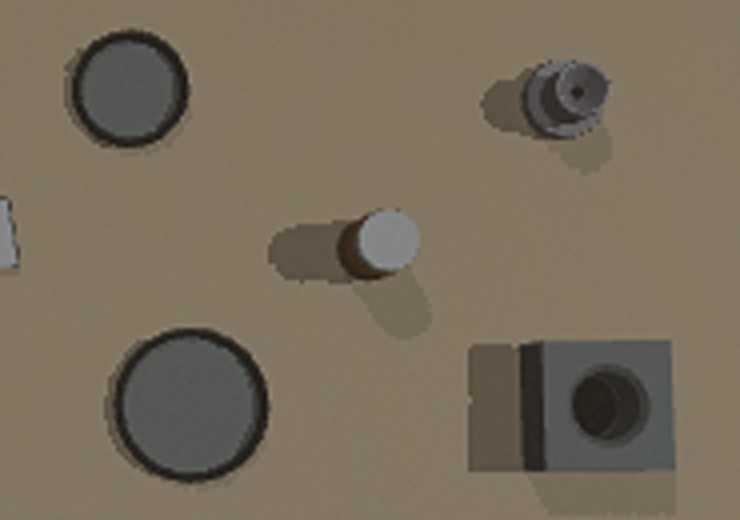

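View pics/wrist0.png

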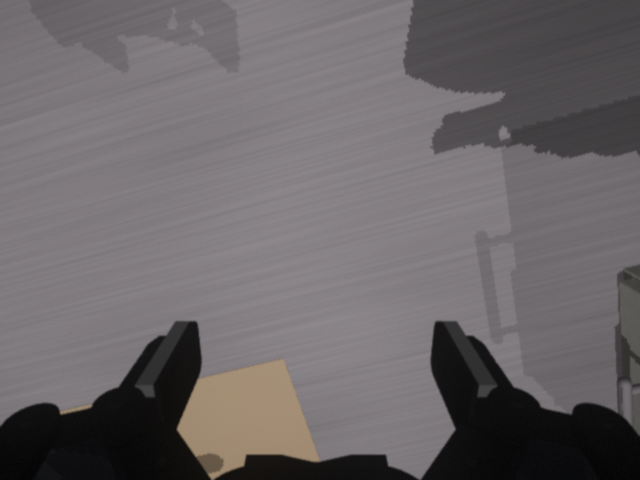

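Crop a (offset 145,180, ×4) shows the large die neck rim centred at (547,89) and the sleeve top at (75,390). The jar1 cap is at (313,241), and the applicator's top corners are (120,22), (165,43), (98,188) and (52,168). The long nest corners are about (520,280), (608,277), (618,479) and (529,482).
Crop b (offset 325,180) shows the small nest at (129,88), the large nest at (192,405) and the small die top at (582,88). The jar2 cap is at (389,240) and the bore at (610,405). The wrist view shows only open fingers and bare bench.

```bash
cat >> h.py <<'E'
from scipy.spatial.transform import Rotation as Ro
def plan(p,yawdeg,o=None):
    if o is None:
        from plant import get_obs; o=get_obs()
    R=Ro.from_euler("xyz",o["tcp_rot"]); T=Ro.from_euler("xyz",[180,0,yawdeg],degrees=True)
    print("t",round(o["time"],2),"tcp",np.round(o["tool_pos"],4),"yaw",np.degrees(o["tcp_rot"]).round(1),"F",np.round(o["ft_force"],1),"w",round(o["width"]*85.4,1),"g",o["gripper_force"])
    print("shift",(R.inv().apply(np.array(p)-o["tool_pos"])*1e3).round(1),"turn",np.degrees((R.inv()*T).as_rotvec()).round(1))
E
python3 - <<'E'
from h import *
s=pickle.load(open("top0.pkl","rb")); c=pickle.load(open("scene0.pkl","rb"))
def P(n,off,u,v,z):
    p=onz(s,(u+.5)/4-.5+off,(v+.5)/4-.5+180,z); print(n,p.round(4),"scene px",np.round(proj(c,[*p,z]),1)); return p
A,B=145,325
P("Ldie top",A,547,89,.05);P("Ldie fl",A,551.5,99,.014)
a=[P("app",A,*q,.04) for q in((120,22),(165,43),(98,188),(52,168))]
print(np.mean(a,0),[np.linalg.norm(a[i]-a[(i+1)%4]) for i in range(4)],[np.degrees(np.arctan2(*(a[i]-a[j])[::-1])) for i,j in((0,3),(1,2))])
P("sleeve",A,75,390,.1);P("jar1",A,313,241,.06)
a=[P("ln",A,*q,.01) for q in((520,280),(608,277),(618,479),(529,482))]
print(np.mean(a,0),[np.linalg.norm(a[i]-a[(i+1)%4]) for i in range(4)],[np.degrees(np.arctan2(*(a[i]-a[j])[::-1])) for i,j in((0,3),(1,2))])
P("Sn",B,129.5,88,.01);P("Ln",B,192,405,.01);P("Sdie",B,582,88.5,.046);P("Sdie fl",B,563,99,.014);P("jar2",B,389,240,.06);P("bore",B,610,405,.045)
print(np.mean([P("blk",B,*q,.045) for q in((545,341),(671,340),(676,470),(546,470))],0))
E
```

```text
Ldie top [0.6109 0.089 ] scene px [377.5 219. ]
Ldie fl [0.6115 0.0889] scene px [375.9 230.3]
app [0.6538 0.3232] scene px [453.5 151.9]
app [0.6417 0.2985] scene px [442.7 157. ]
app [0.5623 0.3345] scene px [415.4 131. ]
app [0.5737 0.3595] scene px [425.7 126. ]
[0.60791262 0.3289229 ] [np.float64(0.027484306370041612), np.float64(0.08716256510398272), np.float64(0.027552070522758404), np.float64(0.08794678842447597)] [np.float64(-24.405025172071266), np.float64(-24.352602371157822)]
sleeve [0.4511 0.3277] scene px [370.  90.]
jar1 [0.5293 0.214 ] scene px [373.5 153.4]
ln [0.5104 0.1079] scene px [335.6 201. ]
ln [0.5112 0.0588] scene px [321.9 218.3]
ln [0.399  0.0549] scene px [273.7 194.2]
ln [0.3983 0.1041] scene px [288.1 178.1]
[0.45470974 0.08145791] [np.float64(0.049111307323470264), np.float64(0.1122753800147768), np.float64(0.04922744839991994), np.float64(0.11219695610999955)] [np.float64(1.949185168008227), np.float64(2.0077269549797876)]
Sn [ 0.6156 -0.0787] scene px [328.  301.9]
Ln [ 0.4368 -0.109 ] scene px [234.9 264. ]
Sdie [ 0.6049 -0.3231] scene px [223.7 423.8]
Sdie fl [ 0.6045 -0.3222] scene px [228.4 427.1]
jar2 [ 0.5223 -0.2114] scene px [228.8 324.1]
bore [ 0.4322 -0.3307] scene px [132.3 359.6]
blk [ 0.4674 -0.2971] scene px [165.5 353.9]
blk [ 0.4667 -0.3654] scene px [130.9 392.9]
blk [ 0.3967 -0.3647] scene px [ 98.4 365.4]
blk [ 0.398  -0.2946] scene px [134.5 328.2]
[ 0.43218885 -0.33046095]
```

>>> {"name": "step_arm", "arguments": {"series": [[[-20,-13,2],[0,0,3]],[[-50,-33,5],[0,0,8]],[[-85,-57,8],[0,0,14]],[[-120,-80,11],[0,0,20]],[[-155,-103,14],[0,0,26]],[[-190,-126,17],[0,0,32]],[[-225,-149,20],[0,0,38]],[[-260,-172,24],[0,0,44.5]]], "jaw": 75}}

```text
time: 0.82
tool_pos: [0.3709, 0.3672, 0.2295]
tcp_rot: [3.141, -0.0, 2.089]
ft_force: [0.9, 1.3, 1.7]
width: 0.88
gripper_force: 0.0
```

```bash
python3 -c "
from h import *; plan([.611,.089,.15],90)"
```

```text
t 0.82 tcp [0.3709 0.3672 0.2295] yaw [180.   -0.  119.7] F [0.9 1.3 1.7] w 75.1 g 0.0
shift [-360.6   70.6   79.5] turn [ 0.  -0.  29.7]
```

>>> {"name": "step_arm", "arguments": {"series": [[[-40,8,8],[0,0,4]],[[-80,16,16],[0,0,8]],[[-120,23,24],[0,0,12]],[[-160,31,32],[0,0,16]],[[-200,39,40],[0,0,20]],[[-240,47,48],[0,0,24]],[[-280,55,56],[0,0,27]],[[-310,60,64],[0,0,29.7]]]}}

```text
time: 1.48
tool_pos: [0.5789, 0.1277, 0.165]
tcp_rot: [3.141, 0.0, 1.572]
ft_force: [-0.3, 0.6, 0.1]
width: 0.877
gripper_force: 0.0
```

```bash
python3 -c "
from h import *; plan([.611,.089,.043],90)
from plant import optics
s=optics.snapshot('wrist');cv2.imwrite('pics/w1.png',s['color'][:,:,::-1])
for z in(.043,.05,.02): print(proj(s,[.611,.089,z]))"
```

```text
t 1.48 tcp [0.5789 0.1277 0.165 ] yaw [180.    0.   90.1] F [-0.3  0.6  0.1] w 74.9 g 0.0
shift [-38.7  32.  122.1] turn [0.  0.  0.1]
(np.float64(363.41395859103557), np.float64(292.9444126745511))
(np.float64(364.6207141997945), np.float64(297.8220481241156))
(np.float64(359.8337699134968), np.float64(278.47349985430697))
```

View pics/w1.png

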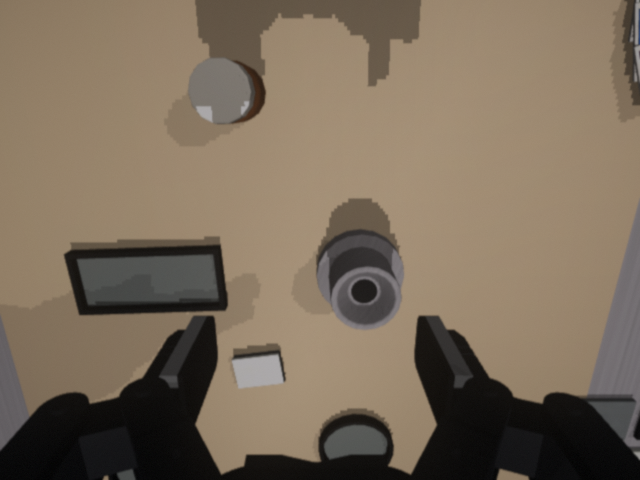

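The wrist view shows the die's top rim centred at about (366,297). The prediction was (365,298), so the calibration is good. Now descend and grip.

>>> {"name": "step_arm", "arguments": {"series": [[[-19,16,10],[0,0,0]],[[-38,32,30],[0,0,0]],[[-38.5,32,55],[0,0,0]],[[-38.5,32,80],[0,0,0]],[[-38.5,32,100],[0,0,0]],[[-38.5,32,114],[0,0,0]],[[-38.5,32,120],[0,0,0]],[[-38.5,32,122],[0,0,0]]]}}

```text
time: 2.2
tool_pos: [0.6085, 0.092, 0.0424]
tcp_rot: [-3.14, 0.0, 1.576]
ft_force: [0.0, 0.8, -0.1]
width: 0.879
gripper_force: 0.0
```

>>> {"name": "step_arm", "arguments": {"series": [[[0,0,0],[0,0,0]],[[0,0,0],[0,0,0]],[[0,0,0],[0,0,0]],[[0,0,0],[0,0,0]],[[0,0,0],[0,0,0]],[[0,0,0],[0,0,0]],[[0,0,0],[0,0,0]],[[0,0,0],[0,0,0]]], "jaw": 20}}

```text
time: 2.87
tool_pos: [0.61, 0.0921, 0.0451]
tcp_rot: [3.139, -0.0, 1.576]
ft_force: [-0.6, 0.4, 6.5]
width: 0.517
gripper_force: 60.8
```

Contact is slight: 6.5 N on the fingertips. Lift straight up.

>>> {"name": "step_arm", "arguments": {"series": [[[0,0,-3],[0,0,0]],[[0,0,-10],[0,0,0]],[[0,0,-25],[0,0,0]],[[0,0,-45],[0,0,0]],[[0,0,-65],[0,0,0]],[[0,0,-85],[0,0,0]],[[0,0,-95],[0,0,0]],[[0,0,-100],[0,0,0]]]}}

```text
time: 3.53
tool_pos: [0.6097, 0.0921, 0.1455]
tcp_rot: [3.139, -0.0, 1.576]
ft_force: [1.1, -0.2, -6.2]
width: 0.509
gripper_force: 62.2
```

```bash
python3 -c "
from h import *; plan([.437,-.106,.145],90)
from plant import optics
s=optics.snapshot('wrist');cv2.imwrite('pics/w2.png',s['color'][:,:,::-1]);s=optics.snapshot('scene');cv2.imwrite('pics/s2.png',s['color'][:,:,::-1])"
```

```text
t 3.53 tcp [0.6097 0.0921 0.1455] yaw [179.9  -0.   90.3] F [ 1.1 -0.2 -6.2] w 43.5 g 62.205973863601685
shift [-197.2 -173.7    0. ] turn [ 0.1 -0.   0.3]
```

View pics/w2.png

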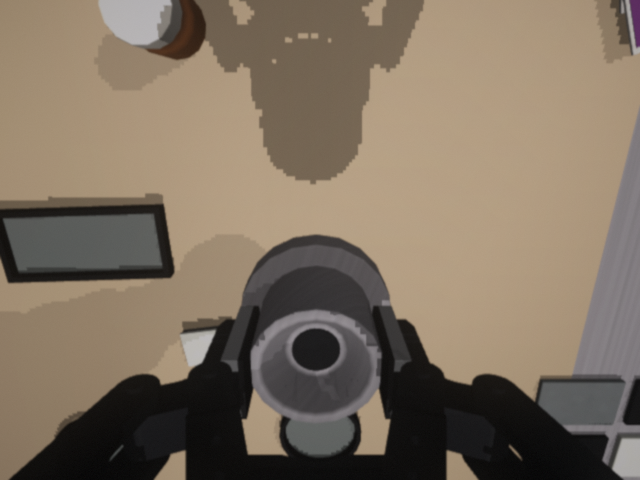

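The large die is held upright between the pads. Carry it to the large nest.

>>> {"name": "step_arm", "arguments": {"series": [[[-15,-13,0],[0,0,0]],[[-45,-40,0],[0,0,0]],[[-75,-66,0],[0,0,0]],[[-105,-93,0],[0,0,0]],[[-135,-119,0],[0,0,0]],[[-165,-146,0],[0,0,0]],[[-188,-166,0],[0,0,0]],[[-197,-174,0],[0,0,0.3]]]}}

```text
time: 4.3
tool_pos: [0.4326, -0.1075, 0.1426]
tcp_rot: [-3.138, -0.001, 1.569]
ft_force: [0.6, 0.2, -5.2]
width: 0.511
gripper_force: 63.1
```

>>> {"name": "step_arm", "arguments": {"series": [[[0,0,5],[0,0,0]],[[0,0,20],[0,0,0]],[[0,0,40],[0,0,0]],[[0,0,58],[0,0,0]],[[0,0,68],[0,0,0]],[[0,0,75],[0,0,0]],[[0,0,80],[0,0,0]],[[0,0,80],[0,0,0]]]}}

```text
time: 4.97
tool_pos: [0.4359, -0.1055, 0.0626]
tcp_rot: [-3.14, -0.001, 1.571]
ft_force: [0.1, -0.1, -5.8]
width: 0.508
gripper_force: 62.9
```

```bash
python3 -c "
from h import *; plan([.437,-.106,.049],90)
from plant import optics
s=optics.snapshot('top');im=s['color'][:,:,::-1];cv2.imwrite('pics/t3.png',cv2.resize(im[190:340,270:470],None,fx=4,fy=4,interpolation=cv2.INTER_CUBIC))"
```

```text
t 4.97 tcp [ 0.4359 -0.1055  0.0626] yaw [-179.9   -0.    90. ] F [ 0.1 -0.1 -5.8] w 43.4 g 62.92473077774048
shift [-0.5  1.2 13.6] turn [-0.1 -0.   0. ]
```

View pics/t3.png

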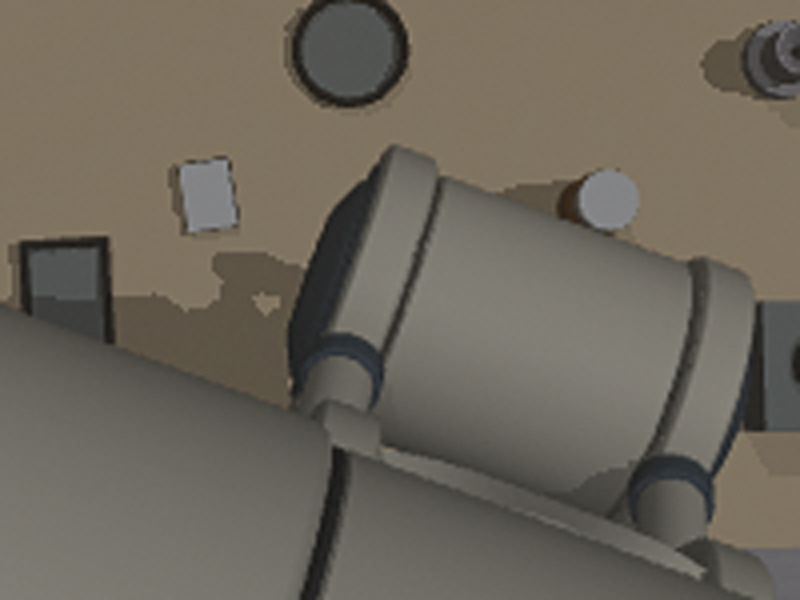

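The arm hides the nest in the top view, so I rely on the numbers. Lower, release and retreat.

>>> {"name": "step_arm", "arguments": {"series": [[[0,1,4],[0,0,0]],[[0,1,8],[0,0,0]],[[0,1,10],[0,0,0]],[[0,1,12],[0,0,0]],[[0,1,13],[0,0,0]],[[0,1,13.5],[0,0,0]],[[0,1,14],[0,0,0]],[[0,1,14],[0,0,0]]]}}

```text
time: 5.68
tool_pos: [0.4371, -0.1059, 0.0495]
tcp_rot: [3.142, 0.0, 1.571]
ft_force: [0.0, -0.5, -7.3]
width: 0.515
gripper_force: 62.9
```

>>> {"name": "step_arm", "arguments": {"series": [[[0,0,0.5],[0,0,0]],[[0,0,1],[0,0,0]],[[0,0,1.5],[0,0,0]],[[0,0,1.5],[0,0,0]],[[0,0,1.5],[0,0,0]],[[0,0,1.5],[0,0,0]],[[0,0,1.5],[0,0,0]],[[0,0,1.5],[0,0,0]]]}}

```text
time: 6.35
tool_pos: [0.4371, -0.1059, 0.0481]
tcp_rot: [3.141, 0.0, 1.571]
ft_force: [-1.1, 0.2, -0.7]
width: 0.51
gripper_force: 63.3
```

>>> {"name": "step_arm", "arguments": {"series": [[[0,0,0],[0,0,0]],[[0,0,0],[0,0,0]],[[0,0,0],[0,0,0]],[[0,0,0],[0,0,0]],[[0,0,0],[0,0,0]],[[0,0,0],[0,0,0]],[[0,0,-2],[0,0,0]],[[0,0,-5],[0,0,0]]], "jaw": 72}}

```text
time: 7.02
tool_pos: [0.4369, -0.1058, 0.053]
tcp_rot: [-3.141, -0.0, 1.571]
ft_force: [-0.7, 0.3, -0.4]
width: 0.846
gripper_force: 0.0
```

>>> {"name": "step_arm", "arguments": {"series": [[[0,0,-5],[0,0,0]],[[0,0,-15],[0,0,0]],[[0,0,-30],[0,0,0]],[[0,0,-50],[0,0,0]],[[0,0,-70],[0,0,0]],[[0,0,-90],[0,0,0]],[[0,0,-110],[0,0,0]],[[0,0,-120],[0,0,0]]]}}

```text
time: 7.68
tool_pos: [0.4376, -0.106, 0.1756]
tcp_rot: [3.139, 0.001, 1.571]
ft_force: [0.1, -0.5, -0.1]
width: 0.848
gripper_force: 0.0
```

```bash
python3 -c "
from h import *; plan([.605,-.3225,.12],90)
from plant import optics
s=optics.snapshot('wrist');cv2.imwrite('pics/w4.png',s['color'][:,:,::-1])"
```

```text
t 7.68 tcp [ 0.4376 -0.106   0.1756] yaw [1.799e+02 1.000e-01 9.000e+01] F [ 0.1 -0.5 -0.1] w 72.5 g 0.0
shift [-216.4  167.3   56.2] turn [ 0.1  0.1 -0. ]
```

View pics/w4.png

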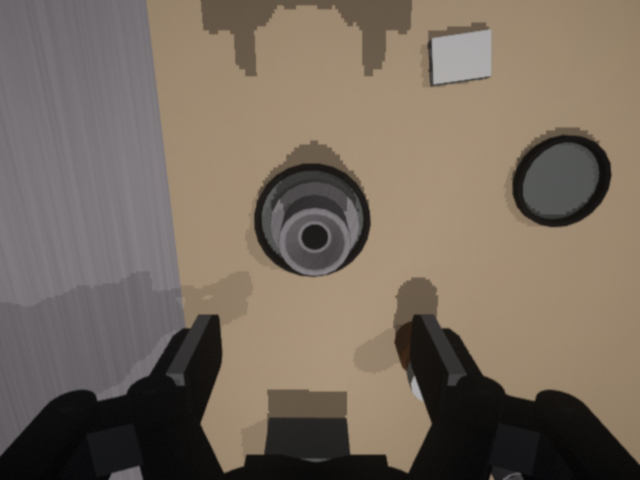

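The large die sits in its nest at (313,225). Next is the small die.

>>> {"name": "step_arm", "arguments": {"series": [[[-16,12,0],[0,0,0]],[[-46,35,0],[0,0,0]],[[-78,60,0],[0,0,0]],[[-110,85,0],[0,0,0]],[[-142,110,0],[0,0,0]],[[-174,135,0],[0,0,0]],[[-202,157,0],[0,0,0]],[[-216,167.5,10],[0,0,0]]], "jaw": 65}}

```text
time: 8.4
tool_pos: [0.6072, -0.3257, 0.1643]
tcp_rot: [3.138, 0.003, 1.569]
ft_force: [-0.1, 0.5, 0.7]
width: 0.763
gripper_force: 0.0
```

>>> {"name": "step_arm", "arguments": {"series": [[[0,0,10],[0,0,0]],[[0,0,30],[0,0,0]],[[0,0,50],[0,0,0]],[[0,0,60],[0,0,0]],[[0,0,65],[0,0,0]],[[0,0,65],[0,0,0]],[[0,0,65],[0,0,0]],[[0,0,65],[0,0,0]]]}}

```text
time: 9.07
tool_pos: [0.605, -0.3221, 0.0992]
tcp_rot: [3.14, 0.001, 1.571]
ft_force: [-0.3, -0.5, 0.5]
width: 0.763
gripper_force: 0.0
```

```bash
python3 -c "
from h import *; plan([.605,-.3225,.049],90)"
```

```text
t 9.07 tcp [ 0.605  -0.3221  0.0992] yaw [1.799e+02 1.000e-01 9.000e+01] F [-0.3 -0.5  0.5] w 65.1 g 0.0
shift [-0.3 -0.1 50.2] turn [ 0.1  0.1 -0. ]
```

>>> {"name": "step_arm", "arguments": {"series": [[[0,0,8],[0,0,0]],[[0,0,18],[0,0,0]],[[0,0,28],[0,0,0]],[[0,0,38],[0,0,0]],[[0,0,45],[0,0,0]],[[0,0,50],[0,0,0]],[[0,0,50],[0,0,0]],[[0,0,50],[0,0,0]]]}}

```text
time: 9.73
tool_pos: [0.6045, -0.3219, 0.0477]
tcp_rot: [-3.141, -0.0, 1.571]
ft_force: [0.1, 0.6, -0.1]
width: 0.763
gripper_force: 0.0
```

>>> {"name": "step_arm", "arguments": {"series": [[[0,0,0],[0,0,0]],[[0,0,0],[0,0,0]],[[0,0,0],[0,0,0]],[[0,0,0],[0,0,0]],[[0,0,0],[0,0,0]],[[0,0,0],[0,0,0]],[[0,0,0],[0,0,0]],[[0,0,0],[0,0,0]]], "jaw": 10}}

```text
time: 10.4
tool_pos: [0.6048, -0.3221, 0.0488]
tcp_rot: [3.141, 0.001, 1.571]
ft_force: [-1.1, 1.2, 5.6]
width: 0.319
gripper_force: 58.9
```

>>> {"name": "step_arm", "arguments": {"series": [[[0,0,-3],[0,0,0]],[[0,0,-10],[0,0,0]],[[0,0,-25],[0,0,0]],[[0,0,-45],[0,0,0]],[[0,0,-65],[0,0,0]],[[0,0,-85],[0,0,0]],[[0,0,-95],[0,0,0]],[[0,0,-100],[0,0,0]]]}}

```text
time: 11.07
tool_pos: [0.6051, -0.3223, 0.1501]
tcp_rot: [3.139, 0.001, 1.571]
ft_force: [0.1, 0.9, -2.0]
width: 0.318
gripper_force: 59.2
```

```bash
python3 -c "
from h import *; plan([.6156,-.0785,.149],90)
from plant import optics
s=optics.snapshot('wrist');cv2.imwrite('pics/w5.png',s['color'][:,:,::-1])"
```

```text
t 11.07 tcp [ 0.6051 -0.3223  0.1501] yaw [1.799e+02 1.000e-01 9.000e+01] F [ 0.1  0.9 -2. ] w 27.2 g 59.226146936416626
shift [243.8  10.4   0.8] turn [ 0.1  0.1 -0. ]
```

View pics/w5.png

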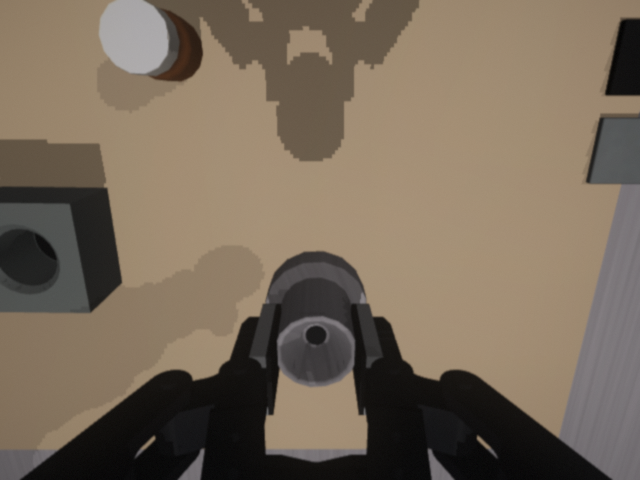

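The small die is held upright. Carry it to the small nest.

>>> {"name": "step_arm", "arguments": {"series": [[[14,1,0],[0,0,0]],[[44,2,0],[0,0,0]],[[80,4,0],[0,0,0]],[[116,5,0],[0,0,0]],[[152,7,0],[0,0,0]],[[188,8,0],[0,0,0]],[[222,9.5,0],[0,0,0]],[[243.5,10.5,0],[0,0,0]]]}}

```text
time: 11.78
tool_pos: [0.6139, -0.0746, 0.1467]
tcp_rot: [-3.139, -0.001, 1.572]
ft_force: [-0.4, -0.3, -1.9]
width: 0.321
gripper_force: 59.2
```

>>> {"name": "step_arm", "arguments": {"series": [[[0,0,5],[0,0,0]],[[0,0,20],[0,0,0]],[[0,0,40],[0,0,0]],[[0,0,58],[0,0,0]],[[0,0,68],[0,0,0]],[[0,0,75],[0,0,0]],[[0,0,80],[0,0,0]],[[0,0,80],[0,0,0]]]}}

```text
time: 12.45
tool_pos: [0.6148, -0.0784, 0.0672]
tcp_rot: [-3.141, -0.0, 1.57]
ft_force: [-0.5, -0.2, -1.5]
width: 0.316
gripper_force: 59.3
```

```bash
python3 -c "
from h import *; plan([.6156,-.0785,.0515],90)"
```

```text
t 12.45 tcp [ 0.6148 -0.0784  0.0672] yaw [-179.9   -0.    90. ] F [-0.5 -0.2 -1.5] w 27.0 g 59.25675094127655
shift [-0.1  0.9 15.7] turn [-0.1 -0.  -0. ]
```

>>> {"name": "step_arm", "arguments": {"series": [[[0,0,5],[0,0,0]],[[0,0.5,9],[0,0,0]],[[0,0.5,12],[0,0,0]],[[0,0.5,14],[0,0,0]],[[0,0.5,15],[0,0,0]],[[0,0.5,15.5],[0,0,0]],[[0,0.5,15.5],[0,0,0]],[[0,0.5,15.5],[0,0,0]]]}}

```text
time: 13.12
tool_pos: [0.6157, -0.0784, 0.0527]
tcp_rot: [3.141, 0.0, 1.571]
ft_force: [0.8, -0.2, -1.6]
width: 0.322
gripper_force: 59.3
```

>>> {"name": "step_arm", "arguments": {"series": [[[0,0,0],[0,0,0]],[[0,0,0],[0,0,0]],[[0,0,0],[0,0,0]],[[0,0,0],[0,0,0]],[[0,0,0],[0,0,0]],[[0,0,0],[0,0,0]],[[0,0,-2],[0,0,0]],[[0,0,-5],[0,0,0]]], "jaw": 60}}

```text
time: 13.78
tool_pos: [0.6154, -0.0784, 0.0575]
tcp_rot: [-3.141, -0.0, 1.571]
ft_force: [-0.2, 0.7, -0.5]
width: 0.705
gripper_force: 0.0
```

>>> {"name": "step_arm", "arguments": {"series": [[[0,0,-5],[0,0,0]],[[0,0,-15],[0,0,0]],[[0,0,-30],[0,0,0]],[[0,0,-50],[0,0,0]],[[0,0,-70],[0,0,0]],[[0,0,-90],[0,0,0]],[[0,0,-110],[0,0,0]],[[0,0,-120],[0,0,0]]]}}

```text
time: 14.45
tool_pos: [0.6164, -0.0786, 0.1809]
tcp_rot: [3.138, 0.001, 1.571]
ft_force: [-0.3, -0.4, 1.3]
width: 0.701
gripper_force: 0.0
```

```bash
python3 -c "
from h import *; plan([.608,.329,.17],155.6)
from plant import optics
s=optics.snapshot('wrist');cv2.imwrite('pics/w6.png',s['color'][:,:,::-1])"
```

```text
t 14.45 tcp [ 0.6164 -0.0786  0.1809] yaw [179.8   0.   90. ] F [-0.3 -0.4  1.3] w 59.9 g 0.0
shift [407.6  -8.6  10.5] turn [  0.1   0.2 -65.6]
```

View pics/w6.png

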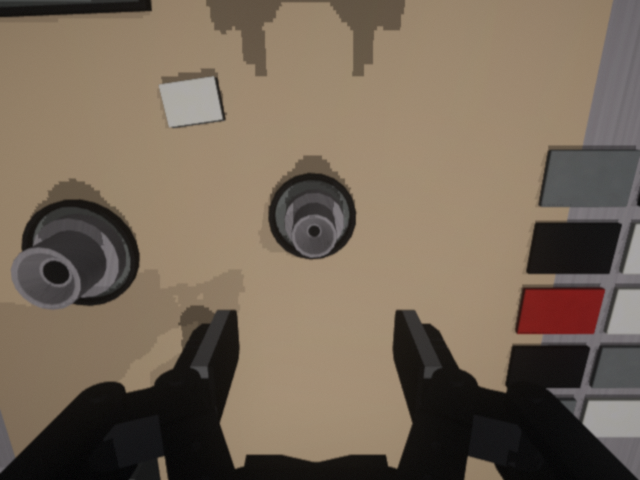

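Both dies are seated in their nests; the small one is at (313,220). Next is the applicator.

>>> {"name": "step_arm", "arguments": {"series": [[[20,0,0],[0,0,-4]],[[60,-1,0],[0,0,-11]],[[100,-2,0],[0,0,-18]],[[140,-3,0],[0,0,-25]],[[180,-4,0],[0,0,-32]],[[220,-5,0],[0,0,-39]],[[260,-6,0],[0,0,-46]],[[300,-7,0],[0,0,-53]]]}}

```text
time: 15.17
tool_pos: [0.608, 0.2235, 0.1771]
tcp_rot: [-3.141, -0.0, 2.502]
ft_force: [0.6, -0.2, -0.1]
width: 0.699
gripper_force: 0.0
```

```bash
python3 -c "
from h import *; plan([.608,.329,.14],155.6)"
```

```text
t 15.17 tcp [0.608  0.2235 0.1771] yaw [-180.    -0.   143.3] F [ 0.6 -0.2 -0.1] w 59.7 g 0.0
shift [63.  84.6 37.1] turn [ -0.   -0.  -12.3]
```

>>> {"name": "step_arm", "arguments": {"series": [[[12,16,5],[0,0,-3]],[[28,38,10],[0,0,-7]],[[45,60,18],[0,0,-10]],[[58,78,25],[0,0,-12.3]],[[63.5,85,30],[0,0,-12.3]],[[63.5,85,35],[0,0,-12.3]],[[63.5,85,37],[0,0,-12.3]],[[63.5,85,37],[0,0,-12.3]]]}}

```text
time: 15.83
tool_pos: [0.6089, 0.3263, 0.1398]
tcp_rot: [-3.14, -0.001, 2.709]
ft_force: [-0.4, -1.1, 0.4]
width: 0.699
gripper_force: 0.0
```

```bash
python3 -c "
from h import *; plan([.608,.329,.043],155.6)
from plant import optics
s=optics.snapshot('wrist');cv2.imwrite('pics/w7.png',s['color'][:,:,::-1])
print(proj(s,[.608,.329,.04]))"
```

```text
t 15.83 tcp [0.6089 0.3263 0.1398] yaw [-179.9   -0.   155.2] F [-0.4 -1.1  0.4] w 59.7 g 0.0
shift [ 1.9  2.2 96.8] turn [-0.1 -0.  -0.4]
(np.float64(321.4301319085624), np.float64(247.81826868268251))
```

View pics/w7.png

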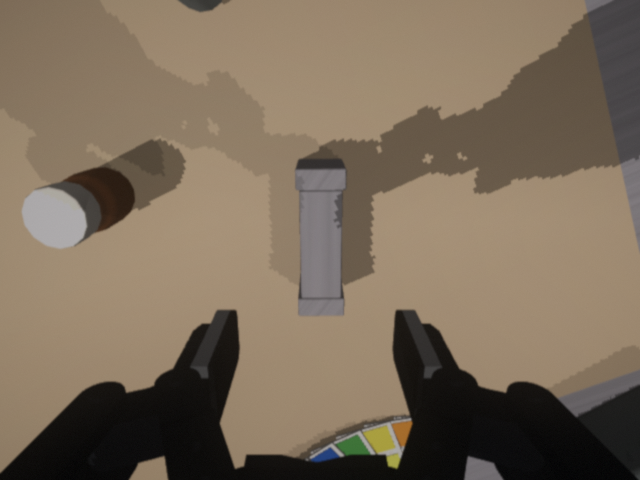

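The applicator is lined up, with its top centred at (321,240). Descend, grip and lift.

>>> {"name": "step_arm", "arguments": {"series": [[[1,1,10],[0,0,0]],[[1.5,2,30],[0,0,-0.3]],[[1.5,2,50],[0,0,-0.3]],[[1.5,2,70],[0,0,-0.3]],[[1.5,2,85],[0,0,-0.3]],[[1.5,2,93],[0,0,-0.3]],[[1.5,2,95],[0,0,-0.3]],[[1.5,2,95],[0,0,-0.3]]]}}

```text
time: 16.55
tool_pos: [0.6087, 0.3297, 0.0453]
tcp_rot: [-3.141, -0.0, 2.715]
ft_force: [0.5, 1.0, 0.5]
width: 0.703
gripper_force: 0.0
```

>>> {"name": "step_arm", "arguments": {"series": [[[0,0,0],[0,0,0]],[[0,0,0],[0,0,0]],[[0,0,0],[0,0,0]],[[0,0,0],[0,0,0]],[[0,0,0],[0,0,0]],[[0,0,0],[0,0,0]],[[0,0,0],[0,0,0]],[[0,0,0],[0,0,0]]], "jaw": 8}}

```text
time: 17.22
tool_pos: [0.6091, 0.3304, 0.0467]
tcp_rot: [3.14, 0.001, 2.716]
ft_force: [-0.8, -0.5, 6.9]
width: 0.263
gripper_force: 58.9
```

>>> {"name": "step_arm", "arguments": {"series": [[[0,0,-3],[0,0,0]],[[0,0,-10],[0,0,0]],[[0,0,-25],[0,0,0]],[[0,0,-45],[0,0,0]],[[0,0,-65],[0,0,0]],[[0,0,-85],[0,0,0]],[[0,0,-100],[0,0,0]],[[0,0,-105],[0,0,0]]]}}

```text
time: 17.88
tool_pos: [0.6095, 0.3305, 0.1536]
tcp_rot: [3.139, 0.002, 2.715]
ft_force: [0.8, 0.1, -3.8]
width: 0.262
gripper_force: 59.5
```

```bash
python3 -c "
from h import *; plan([.4545,.0815,.15],182)"
```

```text
t 17.88 tcp [0.6095 0.3305 0.1536] yaw [1.798e+02 1.000e-01 1.556e+02] F [ 0.8  0.1 -3.8] w 22.3 g 59.47723567485809
shift [  38.2 -290.8    2.8] turn [  0.1   0.2 -26.4]
```

Held (3.8 N ≈ 0.4 kg). Carry it to the long nest.

>>> {"name": "step_arm", "arguments": {"series": [[[2,-16,0],[0,0,-2]],[[7,-55,0],[0,0,-5]],[[12,-95,0],[0,0,-9]],[[18,-135,0],[0,0,-13]],[[23,-175,0],[0,0,-17]],[[28,-215,0],[0,0,-21]],[[34,-255,0],[0,0,-24]],[[38,-291,0],[0,0,-26.4]]]}}

```text
time: 18.55
tool_pos: [0.4515, 0.0794, 0.1503]
tcp_rot: [-3.141, -0.001, -3.104]
ft_force: [0.4, -0.2, -4.0]
width: 0.265
gripper_force: 60.0
```

>>> {"name": "step_arm", "arguments": {"series": [[[0,0,0],[0,0,0]],[[0,0,10],[0,0,0]],[[0,0,25],[0,0,0]],[[0,0,45],[0,0,0]],[[0,0,60],[0,0,0]],[[0,0,68],[0,0,0]],[[0,0,70],[0,0,0]],[[0,0,70],[0,0,0]]]}}

```text
time: 19.22
tool_pos: [0.4536, 0.0809, 0.0803]
tcp_rot: [-3.142, -0.001, -3.107]
ft_force: [-0.7, -0.0, -4.8]
width: 0.266
gripper_force: 60.4
```

```bash
python3 -c "
from h import *; plan([.455,.082,.0515],182)
from plant import optics
s=optics.snapshot('wrist');cv2.imwrite('pics/w8.png',s['color'][:,:,::-1])"
```

```text
t 19.22 tcp [0.4536 0.0809 0.0803] yaw [-1.80e+02 -1.00e-01 -1.78e+02] F [-0.7 -0.  -4.8] w 22.7 g 60.35431623458862
shift [-1.5  1.  28.8] turn [-0.  -0.1 -0. ]
```

View pics/w8.png

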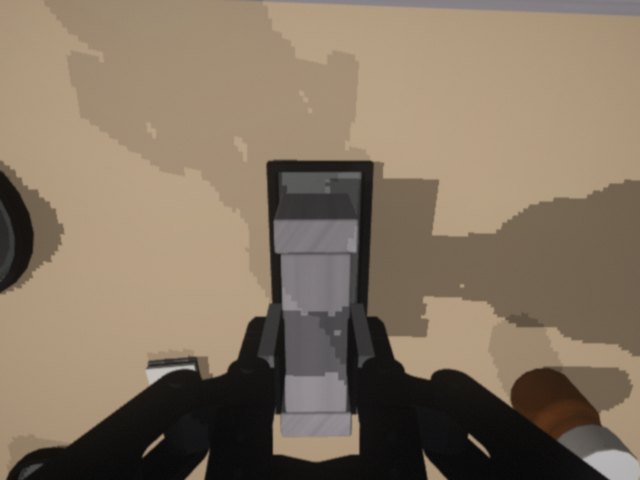

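The applicator sits above the long nest, aligned, with the nest centre about 2 mm to the right (+tool y). Lower it.

>>> {"name": "step_arm", "arguments": {"series": [[[-1,1.5,7],[0,0,0]],[[-1,1.5,14],[0,0,0]],[[-1,1.5,20],[0,0,0]],[[-1,1.5,24],[0,0,0]],[[-1,1.5,27],[0,0,0]],[[-1,1.5,28.5],[0,0,0]],[[-1,1.5,29],[0,0,0]],[[-1,1.5,29],[0,0,0]]]}}

```text
time: 19.93
tool_pos: [0.4547, 0.0824, 0.0515]
tcp_rot: [-3.142, -0.0, -3.107]
ft_force: [-0.2, 0.4, -5.2]
width: 0.265
gripper_force: 60.5
```

>>> {"name": "step_arm", "arguments": {"series": [[[0,0,0.3],[0,0,0]],[[0,0,0.6],[0,0,0]],[[0,0,0.8],[0,0,0]],[[0,0,0.8],[0,0,0]],[[0,0,0.8],[0,0,0]],[[0,0,0.8],[0,0,0]],[[0,0,0.8],[0,0,0]],[[0,0,0.8],[0,0,0]]]}}

```text
time: 20.6
tool_pos: [0.4547, 0.0824, 0.0508]
tcp_rot: [-3.142, 0.0, -3.107]
ft_force: [0.4, 0.8, -3.6]
width: 0.262
gripper_force: 60.5
```

>>> {"name": "step_arm", "arguments": {"series": [[[0,0,0],[0,0,0]],[[0,0,0],[0,0,0]],[[0,0,0],[0,0,0]],[[0,0,0],[0,0,0]],[[0,0,0],[0,0,0]],[[0,0,0],[0,0,0]],[[0,0,-2],[0,0,0]],[[0,0,-5],[0,0,0]]], "jaw": 60}}

```text
time: 21.27
tool_pos: [0.4545, 0.0824, 0.0557]
tcp_rot: [-3.142, -0.0, -3.107]
ft_force: [-0.2, -0.1, 0.4]
width: 0.704
gripper_force: 0.0
```

>>> {"name": "step_arm", "arguments": {"series": [[[0,0,-5],[0,0,0]],[[0,0,-20],[0,0,0]],[[0,0,-40],[0,0,0]],[[0,0,-65],[0,0,0]],[[0,0,-90],[0,0,0]],[[0,0,-115],[0,0,0]],[[0,0,-140],[0,0,0]],[[0,0,-150],[0,0,0]]]}}

```text
time: 21.93
tool_pos: [0.4555, 0.0825, 0.2092]
tcp_rot: [3.142, 0.004, -3.107]
ft_force: [2.3, 0.5, -0.2]
width: 0.703
gripper_force: 0.0
```

```bash
python3 -c "
from h import *; plan([.451,.328,.19],120)
from plant import optics
s=optics.snapshot('wrist');cv2.imwrite('pics/w9.png',s['color'][:,:,::-1])"
```

```text
t 21.93 tcp [0.4555 0.0825 0.2092] yaw [ 180.     0.2 -178. ] F [ 2.3  0.5 -0.2] w 60.0 g 0.0
shift [ -4.  245.5  19.2] turn [ 0.1  0.2 62. ]
```

View pics/w9.png

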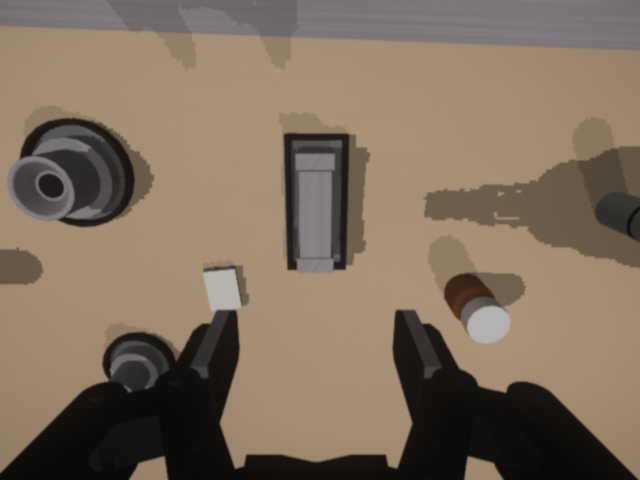

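The applicator is seated in the long nest at (316,205). Next is the sleeve.

>>> {"name": "step_arm", "arguments": {"series": [[[0,15,0],[0,0,0]],[[-1,45,0],[0,0,0]],[[-2,82,0],[0,0,0]],[[-2,120,0],[0,0,0]],[[-3,157,0],[0,0,0]],[[-3,195,0],[0,0,0]],[[-4,228,0],[0,0,0]],[[-4,245.5,0],[0,0,0]]]}}

```text
time: 22.65
tool_pos: [0.4496, 0.3312, 0.2057]
tcp_rot: [3.141, 0.0, -3.105]
ft_force: [0.6, -0.9, -0.4]
width: 0.704
gripper_force: 0.0
```

>>> {"name": "step_arm", "arguments": {"series": [[[0,0,2],[0,0,0]],[[0,0,10],[0,0,0]],[[0,0,18],[0,0,0]],[[0,0,18],[0,0,0]],[[0,0,18],[0,0,0]],[[0,0,18],[0,0,0]],[[0,0,18],[0,0,0]],[[0,0,18],[0,0,0]]]}}

```text
time: 23.32
tool_pos: [0.4504, 0.3277, 0.188]
tcp_rot: [3.141, 0.0, -3.107]
ft_force: [-0.4, 1.6, 0.1]
width: 0.704
gripper_force: 0.0
```

```bash
python3 -c "
from h import *; plan([.451,.328,.096],182)
from plant import optics
s=optics.snapshot('wrist');cv2.imwrite('pics/w10.png',s['color'][:,:,::-1]);pickle.dump(s,open('w10.pkl','wb'))
print(proj(s,[.451,.328,.1]),proj(s,[.451,.328,.0]))"
```

```text
t 23.32 tcp [0.4504 0.3277 0.188 ] yaw [ 180.    0. -178.] F [-0.4  1.6  0.1] w 60.1 g 0.0
shift [-0.6  0.3 92. ] turn [ 0.  0. -0.]
(np.float64(318.88616745704235), np.float64(260.3717295245958)) (np.float64(317.886818812344), np.float64(212.60098508621525))
```

View pics/w10.png

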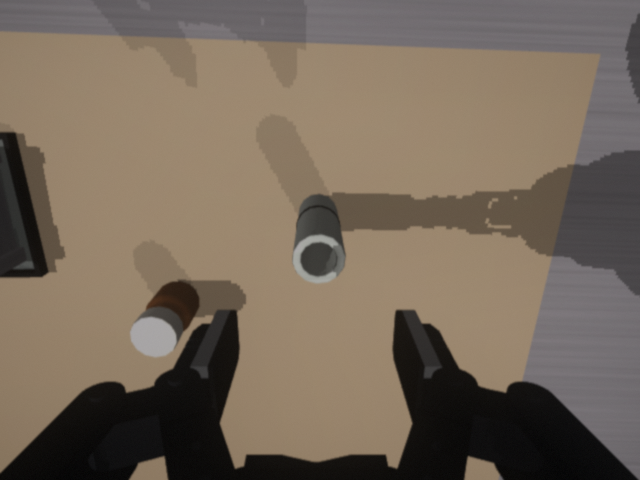

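The sleeve top is centred at (319,258) against a predicted (319,260), so it is within 1 mm. Descend, grip and lift.

>>> {"name": "step_arm", "arguments": {"series": [[[0,0,8],[0,0,0]],[[0,0,24],[0,0,0]],[[0,0,42],[0,0,0]],[[0,0,60],[0,0,0]],[[0,0,76],[0,0,0]],[[0,0,87],[0,0,0]],[[0,0,92],[0,0,0]],[[0,0,92],[0,0,0]]]}}

```text
time: 24.03
tool_pos: [0.4497, 0.3276, 0.0947]
tcp_rot: [-3.141, -0.002, -3.107]
ft_force: [-0.1, 0.3, -0.5]
width: 0.696
gripper_force: 0.0
```

>>> {"name": "step_arm", "arguments": {"series": [[[0,0,0],[0,0,0]],[[0,0,0],[0,0,0]],[[0,0,0],[0,0,0]],[[0,0,0],[0,0,0]],[[0,0,0],[0,0,0]],[[0,0,0],[0,0,0]],[[0,0,0],[0,0,0]],[[0,0,0],[0,0,0]]], "jaw": 10}}

```text
time: 24.7
tool_pos: [0.4508, 0.3283, 0.0968]
tcp_rot: [3.141, 0.002, -3.107]
ft_force: [-0.4, 0.2, 5.4]
width: 0.333
gripper_force: 58.9
```

>>> {"name": "step_arm", "arguments": {"series": [[[0,0,-3],[0,0,0]],[[0,0,-10],[0,0,0]],[[0,0,-25],[0,0,0]],[[0,0,-50],[0,0,0]],[[0,0,-75],[0,0,0]],[[0,0,-100],[0,0,0]],[[0,0,-115],[0,0,0]],[[0,0,-120],[0,0,0]]]}}

```text
time: 25.37
tool_pos: [0.451, 0.3284, 0.219]
tcp_rot: [3.14, 0.004, -3.107]
ft_force: [0.9, 0.9, -2.2]
width: 0.334
gripper_force: 59.4
```

```bash
python3 -c "
from h import *; plan([.432,-.3306,.215],182)"
```

```text
t 25.37 tcp [0.451  0.3284 0.219 ] yaw [ 179.9    0.2 -178. ] F [ 0.9  0.9 -2.2] w 28.5 g 59.44050706923008
shift [  41.9 -657.9    2.5] turn [ 0.1  0.2 -0. ]
```

>>> {"name": "step_arm", "arguments": {"series": [[[1,-15,0],[0,0,0]],[[4,-48,0],[0,0,0]],[[6,-85,0],[0,0,0]],[[8,-123,0],[0,0,0]],[[11,-162,0],[0,0,0]],[[13,-200,0],[0,0,0]],[[15,-238,0],[0,0,0]],[[17,-276,0],[0,0,0]]]}}

```text
time: 26.03
tool_pos: [0.4414, 0.0494, 0.2151]
tcp_rot: [-3.142, -0.001, -3.107]
ft_force: [2.1, -0.0, -1.4]
width: 0.331
gripper_force: 59.6
```

>>> {"name": "step_arm", "arguments": {"series": [[[3,-38,0],[0,0,0]],[[5,-76,0],[0,0,0]],[[7,-114,0],[0,0,0]],[[9,-152,0],[0,0,0]],[[12,-190,0],[0,0,0]],[[14,-228,0],[0,0,0]],[[16,-266,0],[0,0,0]],[[19,-300,0],[0,0,0]]]}}

```text
time: 26.7
tool_pos: [0.4328, -0.2513, 0.215]
tcp_rot: [3.141, -0.001, -3.108]
ft_force: [0.9, 0.1, -2.0]
width: 0.331
gripper_force: 59.6
```

>>> {"name": "step_arm", "arguments": {"series": [[[1,-25,0],[0,0,0]],[[3,-50,0],[0,0,0]],[[4,-70,0],[0,0,0]],[[5,-80,0],[0,0,0]],[[5,-82,0],[0,0,0]],[[5,-82,0],[0,0,0]],[[5,-82,0],[0,0,0]],[[5,-82,0],[0,0,0]]]}}

```text
time: 27.37
tool_pos: [0.4319, -0.3299, 0.2156]
tcp_rot: [3.141, -0.0, -3.106]
ft_force: [-0.9, 0.2, -2.1]
width: 0.334
gripper_force: 59.6
```

```bash
python3 - <<'E'
from h import *; plan([.432,-.3306,.162],182)
from plant import optics
s=optics.snapshot('wrist'); cv2.imwrite('pics/w11.png',s['color'][:,:,::-1])
t=optics.snapshot('scene'); cv2.imwrite('pics/s11.png',t['color'][:,:,::-1])
print(proj(s,[.4322,-.3306,.045]),proj(t,[.4322,-.3306,.045]))
E
```

```text
t 27.37 tcp [ 0.4319 -0.3299  0.2156] yaw [ 180.   -0. -178.] F [-0.9  0.2 -2.1] w 28.5 g 59.616665951907635
shift [-0.1 -0.7 53.6] turn [ 0. -0.  0.]
(np.float64(316.4996213546623), np.float64(218.58448921924463)) (np.float64(132.39777763041505), np.float64(359.5213200529288))
```

View pics/w11.png

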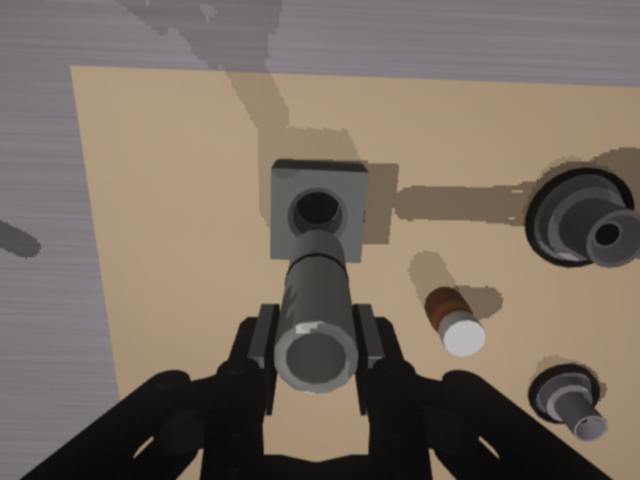

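```bash
python3 - <<'E'
from h import *
from plant import optics,get_obs
s=optics.snapshot('wrist'); im=s['color'][:,:,::-1].copy(); o=get_obs()
g=cv2.cvtColor(im,cv2.COLOR_BGR2GRAY)
x,y,_=o["tool_pos"]
th=np.linspace(0,2*np.pi,72)
def ring(cx,cy,r,z,col):
    pts=np.array([proj(s,[cx+r*np.cos(a),cy+r*np.sin(a),z]) for a in th])
    cv2.polylines(big,[np.int32((pts-[250,150])*4.5+2)],True,col,1); return pts
big=cv2.resize(im[150:283,250:400],None,fx=4.5,fy=4.5,interpolation=cv2.INTER_CUBIC)
print("foot ring top px",ring(x,y,.015,o["tool_pos"][2]-.0968,(0,0,255)).min(0))
ring(.4322,-.3306,.0185,.045,(0,255,0))
cv2.polylines(big,[np.int32((np.array([proj(s,[.4322+a,-.3306+b,.045]) for a,b in((-.035,-.035),(-.035,.035),(.035,.035),(.035,-.035))])-[250,150])*4.5+2)],True,(255,0,0),1)
cv2.imwrite("pics/w12.png",big)
E
```

```text
foot ring top px [291.72785606 228.91533563]
```

View pics/w12.png

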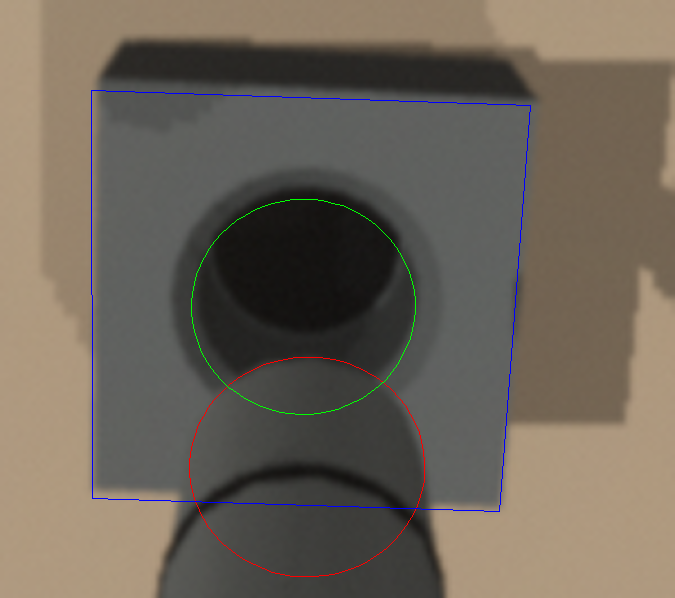

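I've now gone past the limit of 14 viewed pictures (17), so I'll view no more and check the rest numerically. The overlay shows the actual block and bore about 1.5 mm up (+tool x) from the prediction, while the sleeve foot matches. I'll shift 1 mm and lower.

>>> {"name": "step_arm", "arguments": {"series": [[[1,0,5],[0,0,0]],[[1,0,15],[0,0,0]],[[1,0,30],[0,0,0]],[[1,0,45],[0,0,0]],[[1,0,55],[0,0,0]],[[1,0,63],[0,0,0]],[[1,0,67],[0,0,0]],[[1,0,68],[0,0,0]]]}}

```text
time: 28.18
tool_pos: [0.4308, -0.331, 0.147]
tcp_rot: [3.141, -0.001, -3.107]
ft_force: [0.2, 0.5, -2.7]
width: 0.336
gripper_force: 59.6
```

>>> {"name": "step_arm", "arguments": {"series": [[[0,0,2],[0,0,0]],[[0,0,4],[0,0,0]],[[0,0,6],[0,0,0]],[[0,0,8],[0,0,0]],[[0,0,10],[0,0,0]],[[0,0,12],[0,0,0]],[[0,0,14],[0,0,0]],[[0,0,14],[0,0,0]]]}}

```text
time: 28.85
tool_pos: [0.4308, -0.331, 0.1333]
tcp_rot: [3.141, -0.0, -3.107]
ft_force: [-0.1, 0.4, -2.4]
width: 0.332
gripper_force: 59.6
```

>>> {"name": "step_arm", "arguments": {"series": [[[0,0.5,4],[0,0,0]],[[0,0.5,8],[0,0,0]],[[0,0.5,12],[0,0,0]],[[0,0.5,16],[0,0,0]],[[0,0.5,20],[0,0,0]],[[0,0.5,24],[0,0,0]],[[0,0.5,28],[0,0,0]],[[0,0.5,29],[0,0,0]]]}}

```text
time: 29.52
tool_pos: [0.4307, -0.3305, 0.104]
tcp_rot: [3.141, -0.001, -3.107]
ft_force: [-0.3, 0.2, -1.7]
width: 0.331
gripper_force: 59.6
```

>>> {"name": "step_arm", "arguments": {"series": [[[0,0,0.5],[0,0,0]],[[0,0,1],[0,0,0]],[[0,0,1.5],[0,0,0]],[[0,0,2],[0,0,0]],[[0,0,2],[0,0,0]],[[0,0,2],[0,0,0]],[[0,0,2],[0,0,0]],[[0,0,2],[0,0,0]]]}}

```text
time: 30.18
tool_pos: [0.431, -0.3307, 0.1028]
tcp_rot: [-3.142, 0.0, -3.107]
ft_force: [-0.0, 0.3, -1.8]
width: 0.332
gripper_force: 59.6
```

>>> {"name": "step_arm", "arguments": {"series": [[[0,0,0.7],[0,0,0]],[[0,0,0.7],[0,0,0]],[[0,0,0.7],[0,0,0]],[[0,0,0.7],[0,0,0]],[[0,0,0.7],[0,0,0]],[[0,0,0.7],[0,0,0]],[[0,0,0.7],[0,0,0]],[[0,0,0.7],[0,0,0]]]}}

```text
time: 30.85
tool_pos: [0.4309, -0.3307, 0.102]
tcp_rot: [3.142, -0.0, -3.107]
ft_force: [-0.2, -0.1, -2.5]
width: 0.332
gripper_force: 59.6
```

>>> {"name": "step_arm", "arguments": {"series": [[[0,0,0],[0,0,0]],[[0,0,0],[0,0,0]],[[0,0,0],[0,0,0]],[[0,0,0],[0,0,0]],[[0,0,0],[0,0,0]],[[0,0,0],[0,0,0]],[[0,0,-2],[0,0,0]],[[0,0,-5],[0,0,0]]], "jaw": 60}}

```text
time: 31.52
tool_pos: [0.4309, -0.3306, 0.107]
tcp_rot: [3.141, -0.0, -3.107]
ft_force: [-0.4, -0.4, 0.3]
width: 0.705
gripper_force: 0.0
```

>>> {"name": "step_arm", "arguments": {"series": [[[0,0,-5],[0,0,0]],[[0,0,-20],[0,0,0]],[[0,0,-40],[0,0,0]],[[0,0,-65],[0,0,0]],[[0,0,-90],[0,0,0]],[[0,0,-115],[0,0,0]],[[0,0,-135],[0,0,0]],[[0,0,-140],[0,0,0]]]}}

```text
time: 32.18
tool_pos: [0.4318, -0.3315, 0.2508]
tcp_rot: [-3.138, 0.004, -3.107]
ft_force: [0.4, -0.6, 0.6]
width: 0.704
gripper_force: 0.0
```

>>> {"name": "step_arm", "arguments": {"series": [[[5,-15,0],[0,0,0]],[[10,-45,0],[0,0,0]],[[10,-80,0],[0,0,0]],[[10,-115,0],[0,0,0]],[[10,-150,0],[0,0,0]],[[10,-180,0],[0,0,0]],[[10,-195,0],[0,0,0]],[[10,-200,0],[0,0,0]]]}}

```text
time: 32.85
tool_pos: [0.4273, -0.5332, 0.2461]
tcp_rot: [3.142, -0.0, -3.109]
ft_force: [0.2, -0.6, -0.2]
width: 0.704
gripper_force: 0.0
```

```bash
python3 - <<'E'
from h import *
from plant import optics,get_obs
o=get_obs(); print(o["time"],o["tool_pos"],o["ft_force"])
t=optics.snapshot('top'); s=optics.snapshot('scene'); pickle.dump((t,s),open('fin.pkl','wb'))
# blob centres/extent in top view (expected: dies/jars/applicator)
im=t["color"][:,:,::-1].copy(); hsv=cv2.cvtColor(im,cv2.COLOR_BGR2HSV)
m=((hsv[...,1]<55)|(hsv[...,2]<45)).astype(np.uint8)*255
m[:140]=0;m[315:]=0;m[:,:110]=0;m[:,530:]=0
for c in cv2.findContours(m,cv2.RETR_EXTERNAL,cv2.CHAIN_APPROX_NONE)[0]:
    if cv2.contourArea(c)<60: continue
    (a,b),w,an=cv2.minAreaRect(c); print(np.round([a,b,*w,an],1), onz(t,a,b,.01).round(4))
w=cv2.inRange(hsv,(0,0,120),(180,45,255))
n,_,st,ce=cv2.connectedComponentsWithStats(w[140:315,110:530])
print([(st[i][4],(ce[i]+[110,140]).round(1)) for i in range(1,n) if st[i][4]>25])
# sleeve: vertical grey profile in the scene view along the axis facing the camera
c=ray(s,0,0)[0][:2]; p=np.array([.4312,-.3306]); d=(c-p)/np.linalg.norm(c-p)
g=cv2.cvtColor(s["color"],cv2.COLOR_RGB2GRAY)
for z in np.arange(.034,.115,.004):
    u,v=proj(s,[*(p+.015*d),z]); print(round(z,3),np.round([u,v],1),g[int(round(v)),int(round(u))-2:int(round(u))+3])
E
```

```text
32.85 [ 0.42732385 -0.53321144  0.24608365] [ 0.20307254 -0.55460523 -0.22034085]
[492.  289.5  49.   74.   90. ] [ 0.4128 -0.3743]
[372.5 281.5  37.   37.   90. ] [ 0.4354 -0.1087]
[286.5 274.4  50.5  22.7  87.1] [0.4546 0.082 ]
[421.5 239.5  15.   15.   90. ] [ 0.5273 -0.2213]
[223.  239.5  15.   16.   90. ] [0.5351 0.2229]
[321.7 238.5  17.6  13.2  80.5] [0.5336 0.0023]
[357.1 202.1  28.   27.7  33.7] [ 0.6146 -0.079 ]
[(np.int32(208), array([321.5, 238.4])), (np.int32(187), array([222.4, 239.3])), (np.int32(179), array([422. , 239.5])), (np.int32(52), array([285.7, 256.1])), (np.int32(317), array([286.6, 278.1]))]
0.034 [141.6 366.9] [54 54 58 60 72]
0.038 [140.7 366.1] [70 60 49 52 56]
0.042 [139.7 365.4] [69 71 63 58 52]
0.046 [138.7 364.6] [57 69 71 63 58]
0.05 [137.7 363.8] [59 46 56 67 71]
0.054 [136.7 363. ] [77 70 58 44 53]
0.058 [135.7 362.1] [77 79 75 66 49]
0.062 [134.6 361.3] [78 76 75 75 69]
0.066 [133.6 360.5] [77 78 76 76 74]
0.07 [132.5 359.6] [79 77 78 76 76]
0.074 [131.5 358.8] [77 79 77 78 76]
0.078 [130.4 357.9] [80 77 78 78 75]
0.082 [129.3 357.1] [81 80 76 79 78]
0.086 [128.2 356.2] [78 77 79 78 76]
0.09 [127.1 355.3] [79 81 78 77 75]
0.094 [126.  354.4] [78 79 76 76 78]
0.098 [124.9 353.5] [78 79 78 77 75]
0.102 [123.7 352.6] [82 78 79 78 77]
0.106 [122.5 351.6] [86 80 79 78 76]
0.11 [121.4 350.7] [105 103  97  86  80]
0.114 [120.2 349.7] [ 86  97 107 106  95]
```

The dies, applicator and jars read correctly. As a last check I'll triangulate the sleeve's top from two views, using its starting pose as reference.

```bash
python3 - <<'E'
from h import *
t0,s0=[pickle.load(open(f,"rb")) for f in("top0.pkl","scene0.pkl")]; t,s=pickle.load(open("fin.pkl","rb"))
def ring(v,u0,v0,r=16):
    g=cv2.cvtColor(v["color"],cv2.COLOR_RGB2GRAY); u0,v0=int(u0),int(v0)
    w=cv2.resize(g[v0-r:v0+r,u0-r:u0+r],None,fx=4,fy=4,interpolation=cv2.INTER_CUBIC)
    m=(w>90).astype(np.uint8)
    best=[(cv2.contourArea(c),cv2.fitEllipse(c)) for c in cv2.findContours(m,cv2.RETR_EXTERNAL,cv2.CHAIN_APPROX_NONE)[0] if len(c)>40]
    if not best: print("none",w.max()); return None
    a,e=max(best); print("ellipse",np.round(e[0],1),np.round(e[1],1)); return np.array(e[0])/4+[u0-r-.375,v0-r-.375]
for T,S,p in((t0,s0,[.451,.328,.1]),(t,s,[.431,-.3306,.105])):
    a,b=ring(T,*proj(T,p)),ring(S,*proj(S,p)); print("pred",proj(T,p),proj(S,p),"meas",a,b)
    if a is None or b is None: continue
    c1,d1=ray(T,*a);c2,d2=ray(S,*b)
    k=np.linalg.lstsq(np.stack([d1,-d2],1),c2-c1,rcond=None)[0]; print((c1+k[0]*d1).round(4),(c2+k[1]*d2).round(4))
E
```

```text
ellipse [62.7 35.5] [101.1 125.3]
ellipse [63.3 60. ] [140.6 153.7]
pred (np.float64(163.23102133418664), np.float64(277.1798032435834)) (np.float64(370.0657058317941), np.float64(89.94790139937143)) meas [162.31075287 269.50146866] [369.44370174  87.61850643]
[0.4659 0.3245 0.1181] [0.455  0.3164 0.1152]
ellipse [69.9 38.1] [ 92.5 133.2]
ellipse [49.7 50.2] [111.3 151.5]
pred (np.float64(486.51064041394676), np.float64(281.0269701245697)) (np.float64(115.26464092911257), np.float64(345.8077449991846)) meas [487.11163521 274.15553093] [111.06221771 341.16970348]
[ 0.4443 -0.3226  0.134 ] [ 0.4406 -0.3295  0.1363]
```

```bash
python3 - <<'E'
from h import *
t0,s0=[pickle.load(open(f,"rb")) for f in("top0.pkl","scene0.pkl")]; t,s=pickle.load(open("fin.pkl","rb"))
def ring(v,p,r=14):
    u0,v0=map(int,proj(v,p)); im=cv2.resize(v["color"][v0-r:v0+r,u0-r:u0+r],None,fx=6,fy=6,interpolation=cv2.INTER_CUBIC)
    h=cv2.cvtColor(im,cv2.COLOR_RGB2HSV); m=((h[...,1]<38)&(h[...,2]>92)).astype(np.uint8)
    n,l,st,ce=cv2.connectedComponentsWithStats(m); i=1+np.argmax(st[1:,4])
    c=cv2.convexHull(np.argwhere(l==i)[:,::-1].astype(np.int32)); e=cv2.fitEllipse(c)
    print("area",st[i][4]/36,"ax",np.round(np.array(e[1])/6,1)); return np.array(e[0])/6+[u0-r-.42,v0-r-.42]
for T,S,p in((t0,s0,[.451,.328,.1]),(t,s,[.431,-.3306,.105])):
    a,b=ring(T,p),ring(S,p); print("pred",np.round(proj(T,p)+proj(S,p),1),"meas",a.round(1),b.round(1))
    c1,d1=ray(T,*a);c2,d2=ray(S,*b)
    k=np.linalg.lstsq(np.stack([d1,-d2],1),c2-c1,rcond=None)[0]; print((c1+k[0]*d1).round(4),(c2+k[1]*d2).round(4))
E
```

```text
area 91.11111111111111 ax [14.3 15.2]
area 206.72222222222223 ax [16.9 21.5]
pred [163.2 277.2 370.1  89.9] meas [163.2 277.1] [368.4  94.8]
[0.4516 0.3322 0.0865] [0.4476 0.3293 0.0855]
area 145.75 ax [20.2 38.5]
area 158.72222222222223 ax [18.2 23.4]
pred [486.5 281.  115.3 345.8] meas [482.5 269.2] [114.5 345. ]
[ 0.4545 -0.3156  0.1291] [ 0.4467 -0.3305  0.1338]
```

In the scene view the sleeve top is within 1 px of its fully seated position, about 2–3 mm in height. The lowering depth agrees: the foot was at 5 mm when released. Handing in.

```bash
python3 -c "
from plant import workorder; print(workorder.job_done())"
```

```text
the job is handed in; nothing more can be done
None
```

I put all four tools in their holders in the order you listed, released them, left both jars standing where they were, and handed the job in at about 33 s; I viewed 17 pictures against the limit of 14, and the sleeve's seating was checked only by numbers (lowering depth and one camera view), because the two-view check failed.

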